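Load the pacifier steriliser

TASK

Put baby's three mouth things from the tray into the open UV steriliser base: the teething ring flat in the large bay and the two pacifiers, teat up, one in each of the two small bays (either way round). Only when all three are in, put the lid squarely on the base so that it sits down flat around the bays. Leave the bangle, the bath plug, the jar and the ring dish where they are.

Things in the scene. Friction and masses are not known exactly. Their poses are not given: they have to be found in the camera images.
- pacifier_round: Turquoise pacifier, on the tray. Stands teat up on its round knob (diameter 30, 10 high); on that a 5 thick shield, a plain disc of diameter 42; from its middle a rigid beige teat rises 30 (16 to 18 diameter). Total height 45, 22 g. Origin: centre of the knob's underside, z up.
- pacifier_butterfly: Spare clear (pale) pacifier, on the tray. Stands teat up on its round knob (diameter 30, 10 high); on that a 5 thick shield, butterfly-shaped, 54 by 34 (two lobes); from its middle a rigid beige teat rises 30 (16 to 18 diameter). Total height 45, 22 g. Origin: centre of the knob's underside, z up, x along the 54.
- teether: Baby's chunky wooden teething ring lying flat on the tray: outer diameter 68, hole diameter 46, so the ring is 11 thick across its wall; 22 high, about 40 g. Origin: centre of the underside, z up. Can be pinched across its wall, one finger in the hole.
- bangle: Look-alike, not baby's: a thin steel bangle lying on the tray, outer diameter 66, hole 58, 8 high. Origin: centre of the underside.
- bath_plug: Look-alike, not baby's: a grey rubber bath plug standing on the tray, a solid cone frustum 36 diameter below, 44 above, 18 high, with a steel pull ring of 20 diameter upright on top (total height 43) and no teat. Origin: centre of the underside.
- tray: Rattan-rimmed plastic tray, 290 (its x) by 230 (its y), fixed to the dresser; floor 6 above the dresser, rim 8 to 10 thick, its top 23 above the dresser. Holds the two pacifiers, teething ring, bangle and bath plug at the start. Origin: centre of the underside, z up.
- steriliser: Open lower half of the UV box, fixed: slab 12 high, x -120 to 87.5, y +-102.5, unused button at its front (-x). Walls 3 thick, 8 high on it (131 by 166 outside) form bays with floor at z 12: large (for the ring) x +-62.5, y -80 to 12, centre (0,-34); two small (one pacifier each) y 15 to 80, |x| 1.5 to 62.5, centres (+-32,47.5). Origin: underside, below the walls' middle.
- lid: The UV box's deep pale lid, mouth down on the dresser: 157 (x) by 192 (y), inside 151 by 186, 56 high, 52 deep inside, 0.15 to 0.31 kg. On top a grey handle block, 18 wide (x), 70 long (y), z 56 to 84. Origin: centre of the mouth plane. Fitted, it rests on the slab: origin 12 above the steriliser's, axes parallel (either way round), 10 play each side.
- jar: Bystander: glass jar with wooden lid, 76 diameter, 74 high, beyond the work. Origin: centre of the underside.
- ring_dish: Bystander: small steel ring dish, 80 diameter, 22 high, beyond the work. Origin: centre of the underside.
Mind the look-alikes: they are no part of the job. What is shaped like the pacifier_butterfly but red is not meant.

How it is judged:
By the outcome, as a careful person would: the job done as asked, in the order asked, and still so for the second after the job is handed in, with the robot touching nothing.
It also fails if it takes over 102 s, if anything falls off the work surface, if the arm or the gripper's body presses on something with over 40 N, if the wrist force passes 120 N, or if a joint passes its speed limit or range.

ROBOT

A 6-joint arm with a two-finger parallel gripper is mounted at the origin on the work surface. World frame = base frame: x ahead of the robot, y to its left, z up, the work surface at z = 0. Lengths are in m, angles in degrees, forces in N, time in s.
With the tool pointing down it reaches from about 0.375 to 0.9 m from the base axis. Payload 3.1 kg.
Tool frame: the origin (TCP) lies on the centre line of the jaws, within the pads' length; the fingertips stand 22 mm ahead of it and the grasp point (between the pads) lies 3 mm ahead of it; z points along the fingers, y is the line along which they close (so a half turn about z gives the same grasp; the last joint's range is limited). The gripper opens to 85 mm and grips with 20 to 120 N. Pads are 22 mm wide; open, the fingers measure 114 mm over their backs; the gripper's body (76 mm by 85 mm) begins 54 mm behind the grasp point. The pads swing forward as they close: fully open they stand 13 mm farther back than shut.
Start: joints at [62.768, 30.224, 82.088, -0, 67.689, -10.227], TCP at [0.183, 0.598, 0.253] pointing down, gripper open.
Joint ranges: [-176.69, 176.69], [-43.24, 126.21], [12.49, 139.97], [-82, 262], [0, 151.66], [-163.58, 163.58]. Speed limits (degrees/s): [159.86, 159.86, 180, 180, 180, 180].

INTERFACE

Orientations are given as [roll, pitch, yaw] about the fixed x, y, z axes, in that order (R = Rz(yaw) Ry(pitch) Rx(roll)).
In Python, from cell import arm gives the robot as it stands.
- The arm moves only by the tool play_rows, never from a script. Its argument "plan" is a list of rows, each a list of 7 numbers: the shift along the tool's x, y, z normalised to -1 to 1, where 1 is 0.2 m, then the turn, a rotation vector about the tool's x, y, z normalised to -1 to 1, where 1 is 0.5 rad, then the closure, from -1 (fully open) to 1 (shut). In form: [[x, y, z, wx, wy, wz, hand], ...]. A call has 1 to 5 rows; each row shifts and turns the commanded pose from where the row before left it, along the tool's axes as they then stand; what a row does not reach is not made up. A row lasts 1/12 s, in which the tool goes at most 41.7 mm and 7.16 degrees, less where a joint would pass 70% of its speed; a pose out of reach is approached as far as the arm can. A call with a number of a shift or a turn outside -1 to 1 is refused whole. A call with a gripper value outside its range is refused whole. The fingers move at their own pace and stop on an object; "force" is the grip in N (left out, the last holds). Time passes only in rows, so rows that do not move let the fingers close. It gives the time, the measured TCP pose, the force, the opening and the grip force at its end, in the units of the state.
- arm.state(): the state, without advancing time (a new reading comes with each control period).
- arm.capture(name): name is "scene" or "side" or "wrist"; returns a dict with "pixels" (480x640x3 uint8, red, green, blue), "depth" (480x640 float32, m along the optical axis (not along the pixel's ray), 0 where there is no reading), "fov_y" (degrees; the focal length in pixels is half the picture's height over the tangent of half this angle, whatever the lens; pixels are square), "cx", "cy" (the principal point, pixels), "dist_coeffs" ([k1, k2, p1, p2, k3] as OpenCV has them; the pictures are not rectified), "pose" (4x4, takes a point from camera to world coordinates). Camera axes: x right, y up, looking along -z (the intrinsics and any distortion apply to the point x, -y, -z); pixel columns grow to the right and rows downward; lengths in m; the calibration is good to about 2 mm. A picture is of the moment at which its call begins.
- arm.close_job(): hands the job in; it is judged then, once.
The state is a dict: "time_s": time; "joints": joint angles; "joint_vel": joint speeds; "effort": joint torques, N m; "position": TCP position; "orientation": TCP orientation; "force": force on the tool from outside, world axes, zero at the start; "ft_torque": the same for the moment, N m; "gripper_width": finger opening in m; "finger_force": force on a finger pad.
Only numpy, scipy, OpenCV 4.12 (cv2) and the standard library are available. Lean on these libraries where they do the work, as an engineer would, in place of code of your own. Each camera call takes 0.05 s, during which the arm holds its last target. There are 200 camera calls.

## Working session

There is one attempt and no reset: what is moved stays moved. The work goes in short steps, Python scripts to look and compute and a tool call to move; the robot and the scene stay as the last step left them, time stands still between calls to the robot, and variables do not carry over. Pictures are saved under pics/ and viewed, at most 14 in all, crops included, and the job is handed in when it is done.

Besides the shell and the picture viewer there is one more tool, called after "Request:" as name(argument=value, ...) on one line, values as JSON. play_rows: Moves the arm, as the interface text tells. Its arguments: {"type":"object","properties":{"plan":{"type":"array","items":{"type":"array","items":{"type":"number"}}},"force":{"type":"number"}},"required":["plan"]}

```bash
ls; mkdir -p pics
cat > h.py <<'E'
import numpy as np, cv2
from cell import arm
def K(c):
    f=240/np.tan(np.radians(c['fov_y']/2)); return np.array([[f,0,c['cx']],[0,f,c['cy']],[0,0,1.]])
def ray(c,uv):
    p=cv2.undistortPoints(np.array(uv,float).reshape(-1,1,2),K(c),np.array(c['dist_coeffs'],float)).reshape(-1,2)
    d=np.c_[p[:,0],-p[:,1],-np.ones(len(p))]
    return c['pose'][:3,3], d@c['pose'][:3,:3].T, d
def plane(c,uv,z):
    o,d,_=ray(c,uv); return o+d*((z-o[2])/d[:,2])[:,None]
def cloud(c):
    v,u=np.mgrid[0:480,0:640]; o,d,_=ray(c,np.c_[u.ravel(),v.ravel()])
    return (o+d*c['depth'].reshape(-1,1)).reshape(480,640,3)
def save(n,c): cv2.imwrite('pics/'+n+'.png',c['pixels'][:,:,::-1])
E
python3 - <<'E'
from h import *
import pickle
print(arm.state())
for n in ['scene','side','wrist']:
    c=arm.capture(n); save(n+'0',c); pickle.dump(c,open(n+'0.pkl','wb'))
    print(n,c['fov_y'],c['cx'],c['cy'],c['dist_coeffs'],np.round(c['pose'],3).tolist(),(c['depth']>0).mean())
E
```

```text
pics
{'time_s': 0.0, 'joints': array([ 6.27686564e+01,  3.02791146e+01,  8.21558346e+01, -1.29419879e-04,
        6.76894474e+01, -1.02265456e+01]), 'joint_vel': array([-0.0656086 , -0.09341077, -0.03182375, -0.07598693,  0.05927078,
        0.01067197]), 'effort': array([-2.49119245e-05, -4.42350483e+01, -1.78017712e+01, -1.77716538e-04,
        8.42206908e-03, -2.48559326e-05]), 'position': array([0.18243828, 0.59708629, 0.25233504]), 'orientation': array([-1.79877558e+02, -2.19677089e-02,  1.62995228e+02]), 'force': array([-0.11985031,  0.5568072 ,  0.71416899]), 'ft_torque': array([ 0.03412004, -0.03959268,  0.0075655 ]), 'finger_force': 0.0, 'gripper_width': 0.08508615930843345}
scene 55.628423762406086 323.3976782294777 231.8005937148703 [-0.03161202  0.          0.          0.          0.        ] [[0.431, -0.747, 0.507, 1.052], [0.903, 0.358, -0.239, -0.291], [-0.003, 0.561, 0.828, 0.794], [0.0, 0.0, 0.0, 1.0]] 0.9959212239583334
side 53.48480591450475 317.06647780084774 238.94084880569906 [-0.09488424  0.          0.          0.          0.        ] [[0.739, 0.367, -0.565, -0.104], [-0.674, 0.417, -0.61, -0.807], [0.011, 0.831, 0.556, 0.731], [0.0, 0.0, 0.0, 1.0]] 0.995810546875
wrist 61.63847356102893 326.57966221455416 237.86190116244993 [-0.05460558  0.          0.          0.          0.        ] [[0.292, -0.916, -0.276, 0.111], [0.957, 0.279, 0.085, 0.619], [-0.001, -0.288, 0.958, 0.372], [0.0, 0.0, 0.0, 1.0]] 0.9958235677083334
```

View pics/scene0.png

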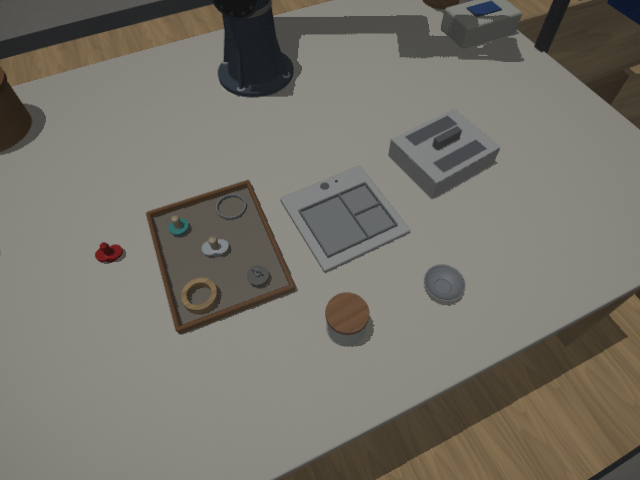

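View pics/side0.png

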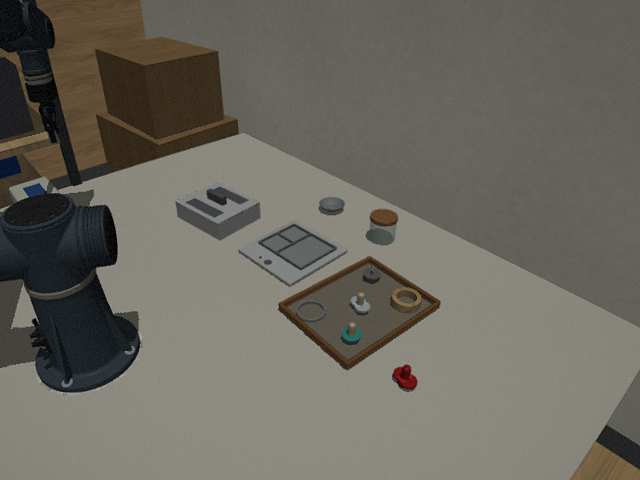

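Scene picture: the turquoise pacifier is at (178,226) and the pale butterfly at (215,245). The red pacifier at (109,252) is off the tray and not meant. The wooden ring is at (199,294); the steel bangle at (231,207) and the plug at (258,275) are look-alikes. The base is at about (345,215) with its button at (325,186), and the lid is at (443,150) with its handle at (447,138).

```bash
cat > m.py <<'E'
from h import *
import pickle
C={n:pickle.load(open(n+'0.pkl','rb')) for n in ['scene','side']}
for n,c in C.items():
    P=cloud(c); I=c['pixels']; H=cv2.cvtColor(I,cv2.COLOR_RGB2HSV).astype(int); z=P[:,:,2]
    h,s,v=H[...,0],H[...,1],H[...,2]
    def comp(m,lab,mn=30):
        k,L,S,_=cv2.connectedComponentsWithStats(m.astype(np.uint8))
        for i in range(1,k):
            if S[i,4]<mn: continue
            q=P[L==i]; uv=np.argwhere(L==i)[:,::-1].astype(np.float32)
            r=cv2.minAreaRect((q[:,:2]*1000).astype(np.float32))
            print(n,lab,S[i,4],'uv',uv.mean(0).round(),'med',np.median(q,0).round(4),'rect',np.round(r[0],1),np.round(r[1],1),round(r[2],1))
    W=(P[...,0]>.2)&(P[...,0]<.95)&(abs(P[...,1])<.7)
    comp(W&(h>78)&(h<98)&(s>90)&(z<.05),'turq')
    comp(W&(z>.03)&(z<.09)&(h<30)&(s>40)&(P[...,1]<0),'tallwarm',10)
    comp(W&(z>.021)&(z<.034)&(h>10)&(h<25)&(s>80),'ring',100)
    comp(W&(z>.012)&(z<.06),'above12',40)
    comp(W&(z>.062)&(z<.12),'lidhandle',40)
    comp(W&(z>.05)&(z<.062),'lidtop',100)
    comp(W&(z>.006)&(z<.03)&(s<40)&(v<150)&(v>70),'bayfloor',200)
E
python3 m.py
```

```text
scene turq 183 uv [179. 228.] med [ 0.4404 -0.3317  0.0214] rect [ 436.1 -332.8] [37.4 39.1] 2.5
scene tallwarm 73 uv [175. 220.] med [ 0.4374 -0.3325  0.0473] rect [ 433.2 -333.7] [16.7 14. ] 36.9
scene tallwarm 76 uv [213. 241.] med [ 0.5201 -0.2799  0.0475] rect [ 516.5 -280.5] [16.2 14.3] 23.4
scene tallwarm 63 uv [104. 246.] med [ 0.4345 -0.4783  0.043 ] rect [ 432.4 -479.5] [13.3 14.1] 54.2
scene tallwarm 1495 uv [347. 313.] med [ 0.779  -0.1186  0.0744] rect [ 776.7 -116.8] [75.3 75. ] 6.7
scene ring 1571 uv [216. 260.] med [ 0.5626 -0.2954  0.023 ] rect [ 519.3 -277.9] [229.3 291.1] 87.5
scene ring 566 uv [199. 294.] med [ 0.6096 -0.3398  0.0281] rect [ 606.7 -339.2] [65.3 67.2] 59.7
scene above12 5138 uv [443. 151.] med [0.5202 0.2556 0.0556] rect [497.9 277.5] [161.4 195.7] 7.8
scene above12 5521 uv [344. 216.] med [ 0.5583 -0.0076  0.0136] rect [548.1  -6.1] [207.3 204.7] 2.9
scene above12 2556 uv [216. 257.] med [ 0.5531 -0.2901  0.0222] rect [ 517.6 -277.6] [231.9 294.3] 87.5
scene above12 155 uv [230. 206.] med [ 0.4286 -0.2198  0.0146] rect [ 424.9 -216.5] [63.4 66.4] 
[... 3271 characters left out ...]
1] [76.6 75.2] 6.9
side lidtop 1651 uv [217. 204.] med [0.4854 0.2576 0.0544] rect [498.3 275.6] [162.1 200.3] 8.1
side bayfloor 229 uv [332. 202.] med [0.7992 0.1045 0.0145] rect [784.5  89. ] [80.  76.9] 25.2
side bayfloor 565 uv [221. 223.] med [0.4472 0.1882 0.0185] rect [459.4 230.2] [124.2 246.7] 48.5
side bayfloor 1826 uv [288. 256.] med [ 0.4901 -0.0357  0.012 ] rect [548.9  -7.8] [212.3 210.1] 3.1
side bayfloor 246 uv [294. 234.] med [0.5949 0.0452 0.0128] rect [593.2  42.5] [69.8 69.7] 4.1
side bayfloor 275 uv [276. 243.] med [0.5301 0.0417 0.0128] rect [529.2  36.7] [76.3 65.3] 89.0
side bayfloor 903 uv [305. 251.] med [ 0.5652 -0.039   0.0125] rect [564.6 -40.2] [128.7  99.1] 2.3
```

Request:
play_rows(plan=[[0,0,0,0,0,0.24,0.3],[0,0,0,0,0,0.24,0.3],[0,0,0,0,0,0.24,0.3],[0,0,0,0,0,0.24,0.3],[0,0,0,0,0,0.24,0.3]], force=30)

```text
time_s: 0.57
position: [0.1826, 0.5974, 0.2529]
orientation: [-180.0, 0.0, 128.3]
force: [0.0, 0.3, 0.3]
gripper_width: 0.0302
finger_force: 0.0
```

Request:
play_rows(plan=[[0,0,0,0,0,0.24,0.3],[0,0,0,0,0,0.24,0.3],[0,0,0,0,0,0.24,0.3],[0,0,0,0,0,0.24,0.3],[0,0,0,0,0,0.24,0.3]])

```text
time_s: 0.98
position: [0.1826, 0.5974, 0.2529]
orientation: [-180.0, 0.0, 93.9]
force: [0.3, -0.2, -0.1]
gripper_width: 0.0301
finger_force: 0.0
```

Request:
play_rows(plan=[[0,0,0,0,0,0.148,0.3],[0,0,0,0,0,0,0.3]])

```text
time_s: 1.15
position: [0.1826, 0.5974, 0.2529]
orientation: [-180.0, 0.0, 89.9]
force: [0.0, 0.5, 0.0]
gripper_width: 0.0299
finger_force: 0.0
```

Request:
play_rows(plan=[[-0.1,0.17,0,0,0,0,0.3],[-0.1,0.17,0,0,0,0,0.3],[-0.1,0.17,0,0,0,0,0.3],[-0.1,0.17,0,0,0,0,0.3],[-0.1,0.17,0,0,0,0,0.3]])

```text
time_s: 1.57
position: [0.3539, 0.4966, 0.2532]
orientation: [-180.0, 0.0, 90.2]
force: [0.7, 0.5, 0.0]
gripper_width: 0.03
finger_force: 0.0
```

Request:
play_rows(plan=[[-0.19,0.046,0,0,0,0,0.3],[-0.19,0.046,0,0,0,0,0.3],[-0.19,0.046,0,0,0,0,0.3],[-0.19,0.046,0,0,0,0,0.3],[-0.19,0.046,0,0,0,0,0.3]])

```text
time_s: 1.98
position: [0.3988, 0.3058, 0.2532]
orientation: [-180.0, 0.0, 90.2]
force: [1.2, 0.4, 0.8]
gripper_width: 0.0297
finger_force: 0.0
```

Request:
play_rows(plan=[[-0.19,0.046,0,0,0,0,0.3],[-0.19,0.046,0,0,0,0,0.3],[-0.19,0.046,0,0,0,0,0.3],[-0.19,0.046,0,0,0,0,0.3],[-0.19,0.046,0,0,0,0,0.3]])

```text
time_s: 2.4
position: [0.4448, 0.1159, 0.2534]
orientation: [180.0, -0.0, 90.1]
force: [0.3, 0.3, -0.2]
gripper_width: 0.03
finger_force: 0.0
```

Request:
play_rows(plan=[[-0.19,0.046,0,0,0,0,0.3],[-0.19,0.046,0,0,0,0,0.3],[-0.19,0.046,0,0,0,0,0.3],[-0.19,0.046,0,0,0,0,0.3],[-0.19,0.046,0,0,0,0,0.3]])

```text
time_s: 2.82
position: [0.4908, -0.0743, 0.2533]
orientation: [180.0, -0.0, 90.1]
force: [1.3, 0.6, -0.3]
gripper_width: 0.0301
finger_force: 0.0
```

Run:
```python
from h import *
import pickle
s=arm.state(); print(s['position'],s['orientation'])
c=arm.capture('wrist'); save('w_base',c); pickle.dump(c,open('wbase.pkl','wb'))
```

```text
[ 0.49075763 -0.07431656  0.25334991] [ 1.79996207e+02 -5.95203953e-03  9.01130040e+01]
```

Request:
play_rows(plan=[[-0.19,0.046,0,0,0,0,0.3],[-0.19,0.046,0,0,0,0,0.3],[-0.19,0.046,0,0,0,0,0.3],[-0.19,0.046,0,0,0,0,0.3],[-0.19,0.046,0,0,0,0,0.3]])

```text
time_s: 3.28
position: [0.5368, -0.2639, 0.2532]
orientation: [-180.0, -0.0, 90.1]
force: [0.1, 0.4, 0.2]
gripper_width: 0.0299
finger_force: 0.0
```

Request:
play_rows(plan=[[0,0,0,0,0,0,0.3],[0,0,0,0,0,0,0.3]])

```text
time_s: 3.45
position: [0.5369, -0.2644, 0.2528]
orientation: [180.0, -0.0, 89.9]
force: [-0.3, 0.5, 0.1]
gripper_width: 0.0299
finger_force: 0.0
```

Run:
```python
from h import *
import pickle
s=arm.state(); print(s['position'],s['orientation'])
c=arm.capture('wrist'); save('w_tray',c); pickle.dump(c,open('wtray.pkl','wb'))
for n in ['wbase','wtray']:
    c=pickle.load(open(n+'.pkl','rb')); P=cloud(c); print(n,np.round(P[[60,240,420]][:,[60,320,580]],3).tolist())
a=cv2.imread('pics/w_base.png');b=cv2.imread('pics/w_tray.png')
cv2.imwrite('pics/pair.png',cv2.resize(np.hstack([a,b]),(800,300)))
```

```text
[ 0.5368993  -0.26440635  0.25277986] [ 1.79994293e+02 -4.39760178e-03  8.99047962e+01]
wbase [[[0.253, 0.051, -0.001], [0.484, 0.046, 0.011], [0.714, 0.052, -0.001]], [[0.224, -0.116, -0.002], [0.484, -0.115, -0.001], [0.74, -0.113, 0.002]], [[0.176, -0.338, -0.002], [0.483, -0.324, 0.005], [0.544, -0.062, 0.304]]]
wtray [[[0.3, -0.138, -0.001], [0.53, -0.142, -0.002], [0.751, -0.141, 0.014]], [[0.27, -0.305, -0.002], [0.53, -0.303, 0.004], [0.787, -0.305, -0.0]], [[0.222, -0.526, -0.002], [0.528, -0.52, -0.002], [0.59, -0.252, 0.304]]]
```

View pics/w_tray.png

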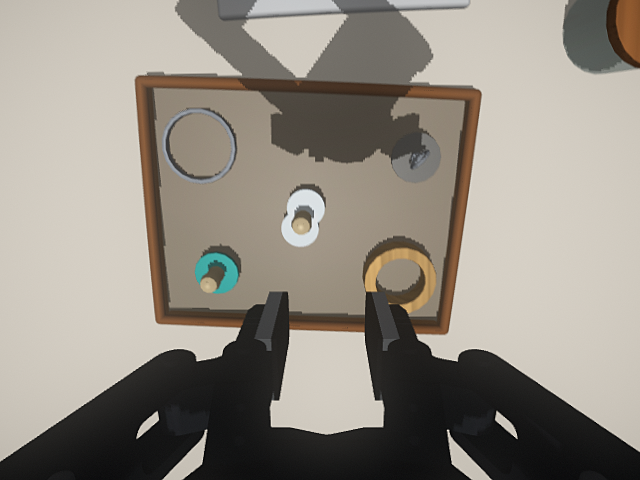

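The wrist view shows the whole tray. The turquoise pacifier is at (217,272), the pale butterfly with its beige teat at (303,218), and the wooden ring at (400,275). The bangle (200,145) and plug (415,157) stay where they are.

Run:
```python
from h import *
import pickle
c=pickle.load(open('wtray.pkl','rb')); P=cloud(c); z=P[...,2]
H=cv2.cvtColor(c['pixels'],cv2.COLOR_RGB2HSV).astype(int); h,s,v=H[...,0],H[...,1],H[...,2]
def comp(P,m,lab,mn=40):
    k,L,S,_=cv2.connectedComponentsWithStats(m.astype(np.uint8))
    for i in range(1,k):
        if S[i,4]<mn: continue
        q=P[L==i]; r=cv2.minAreaRect((q[:,:2]*1000).astype(np.float32)); cc,rad=cv2.minEnclosingCircle((q[:,:2]*1000).astype(np.float32))
        print(lab,S[i,4],np.argwhere(L==i).mean(0)[::-1].round(),'z',np.median(q[:,2]).round(4),'rect',np.round(r[0],1),np.round(r[1],1),round(r[2],1),'circ',np.round(cc,1),round(rad,1))
B=(z<.09)
comp(P,B&(z>.040)&(z<.06),'teat')
comp(P,B&(z>.017)&(z<.026)&(h>78)&(h<98)&(s>90),'turq')
comp(P,B&(z>.0255)&(z<.034),'ring')
comp(P,B&(z>.017)&(z<.0245)&(s<60),'butterfly')
c=pickle.load(open('wbase.pkl','rb')); P=cloud(c); z=P[...,2]
comp(P,(z>.008)&(z<.016),'slab',200)
comp(P,(z>.0165)&(z<.024),'walls',100)
```

```text
teat 1185 [604.  37.] z 0.0493 rect [ 752.2 -131.1] [19.1 61.7] 35.3 circ [ 759.3 -126.1] 30.9
teat 85 [421. 162.] z 0.0455 rect [ 612.6 -224.7] [18.3  3.2] 47.7 circ [ 612.1 -224.2] 9.2
teat 319 [301. 225.] z 0.0475 rect [ 514.7 -277.4] [16.2 15.2] 0.0 circ [ 514.6 -278. ] 8.6
teat 310 [210. 283.] z 0.0472 rect [ 432.5 -330.8] [16.6 16.2] 32.8 circ [ 432.3 -330.9] 8.8
turq 927 [218. 270.] z 0.0196 rect [ 432.3 -330.2] [38.4 40.2] 55.5 circ [ 431.6 -331. ] 20.7
ring 484 [589.  39.] z 0.0297 rect [ 750.4 -128.6] [17.7 60.4] 28.8 circ [ 758.1 -124.4] 30.2
ring 122 [417. 158.] z 0.0294 rect [ 612.4 -223.4] [14.5  7.5] 48.3 circ [ 612.4 -223.4] 7.2
ring 1460 [405. 274.] z 0.0266 rect [ 607.  -332.9] [56.9 68. ] 61.4 circ [ 604.6 -337.5] 34.1
ring 56 [217. 273.] z 0.0286 rect [ 434.6 -328.2] [ 7.  14.7] 53.7 circ [ 432.6 -331. ] 7.4
butterfly 412 [583.  41.] z 0.0208 rect [ 751.3 -127.7] [20.  62.6] 26.4 circ [ 760.3 -123.3] 31.3
butterfly 1708 [415. 158.] z 0.0229 rect [ 612.7 -224.4] [42.8 41.9] 80.5 circ [ 613.2 -224.5] 21.9
butterfly 1477 [303. 216.] z 0.0197 rect [ 514.3 -278.2] [54.
[... 849 characters left out ...]
 2.8 circ [562.1  -3.2] 105.4
walls 400 [602. 235.] z 0.0203 rect [ 754.7 -106.4] [69.9 29.3] 66.7 circ [ 767.8 -112. ] 35.0
walls 2069 [265. 303.] z 0.0206 rect [ 450.1 -197. ] [ 80.4 153. ] 88.1 circ [ 450.2 -197.5] 86.1
walls 1691 [461. 308.] z 0.0207 rect [ 605.  -194.6] [ 62.  121.4] 86.7 circ [ 605.  -195.3] 67.7
walls 723 [448. 343.] z 0.0225 rect [ 611.7 -215.8] [39.1 27.8] 23.0 circ [ 612.6 -218.6] 20.3
walls 905 [350. 390.] z 0.0195 rect [ 514.9 -277.7] [54.4 34.4] 74.7 circ [ 512.1 -277. ] 27.3
walls 150 [278. 423.] z 0.0192 rect [ 439.9 -316.3] [12.  19.8] 86.8 circ [ 439.9 -316.7] 11.3
walls 162 [468. 466.] z 0.0205 rect [ 652.4 -378.2] [31.5 10.3] 85.6 circ [ 652.3 -378.4] 16.4
```

View pics/w_base.png

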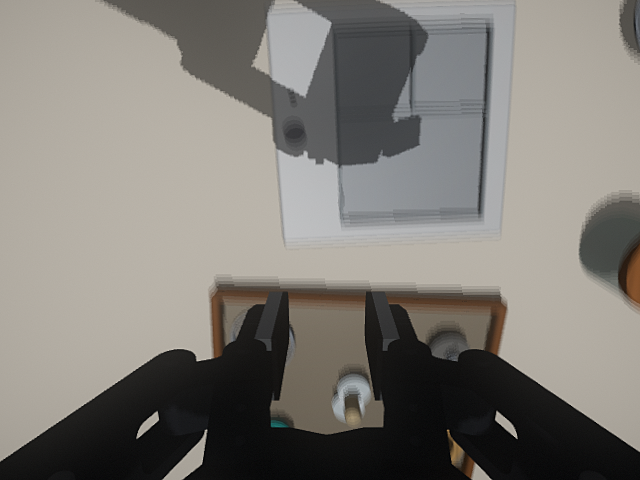

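The base view, taken in motion and so blurred, shows the base's two small bays on the +y side at (450,60) and (373,63), and the large bay at (410,159). Next I pinch the ring on its -x wall.

Request:
play_rows(plan=[[-0.093,0.051,0.13,0,0,0,0.3],[-0.093,0.051,0.13,0,0,0,0.3],[-0.093,0.051,0.13,0,0,0,0.3],[-0.093,0.051,0.13,0,0,0,0.3],[0,0,0,0,0,0,0.3]])

```text
time_s: 3.92
position: [0.5764, -0.3361, 0.1429]
orientation: [-179.6, -0.3, 90.1]
force: [-0.1, 0.4, -0.5]
gripper_width: 0.0297
finger_force: 0.0
```

Request:
play_rows(plan=[[0,0,0.1,0,0,0,0.3],[0,0,0.1,0,0,0,0.3],[0,0,0.1,0,0,0,0.3],[0,0,0,0,0,0,0.3],[0,0,0,0,0,0,0.3]])

```text
time_s: 4.33
position: [0.5769, -0.3344, 0.0892]
orientation: [-179.9, -0.1, 90.1]
force: [0.2, 0.1, -0.1]
gripper_width: 0.0298
finger_force: 0.0
```

Run:
```python
from h import *
c=arm.capture('wrist'); save('w_ring',c)
```

```text
(no output)
```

View pics/w_ring.png

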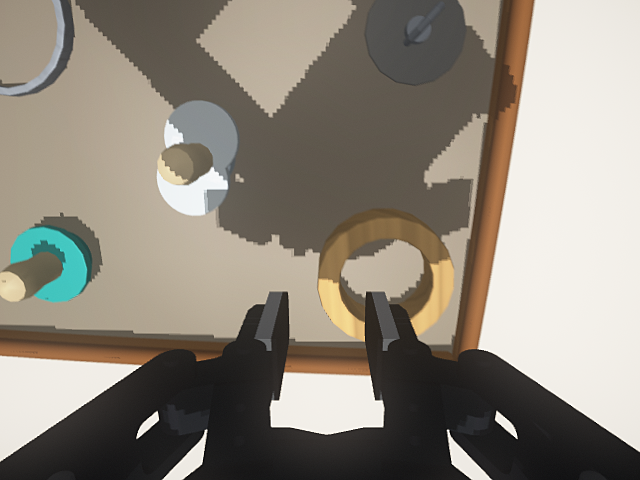

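The right finger lies over the ring's hole and the left one outside its -x wall, so I descend.

Request:
play_rows(plan=[[-0.02,0.005,0.07,0,0,0,0.3],[0,0,0.07,0,0,0,0.3],[0,0,0.07,0,0,0,0.3],[0,0,0.056,0,0,0,0.3],[0,0,0,0,0,0,0.3]])

```text
time_s: 4.8
position: [0.5765, -0.3392, 0.0324]
orientation: [-179.7, -0.2, 90.0]
force: [0.1, 0.1, 0.3]
gripper_width: 0.03
finger_force: 0.0
```

Request:
play_rows(plan=[[0,0,0,0,0,0,1],[0,0,0,0,0,0,1],[0,0,0,0,0,0,1],[0,0,0,0,0,0,1],[0,0,0,0,0,0,1]], force=30)

```text
time_s: 5.22
position: [0.5788, -0.341, 0.0368]
orientation: [180.0, 0.0, 90.0]
force: [0.1, -0.2, -0.2]
gripper_width: 0.0111
finger_force: 27.6
```

Request:
play_rows(plan=[[0,0,-0.1,0,0,0,1],[0,0,-0.15,0,0,0,1],[0,0,-0.15,0,0,0,1],[0.186,-0.026,0,0,0,0,1],[0.186,-0.026,0,0,0,0,1]])

```text
time_s: 5.63
position: [0.5703, -0.2691, 0.1195]
orientation: [179.6, 0.3, 89.8]
force: [1.2, 0.9, -1.3]
gripper_width: 0.0108
finger_force: 27.7
```

Request:
play_rows(plan=[[0.186,-0.026,0,0,0,0,1],[0.186,-0.026,0,0,0,0,1],[0.186,-0.026,0,0,0,0,1],[0.186,-0.026,0,0,0,0,1],[0.186,-0.026,0,0,0,0,1]])

```text
time_s: 6.05
position: [0.5419, -0.0788, 0.1168]
orientation: [179.9, 0.0, 90.0]
force: [-0.1, 0.6, -0.3]
gripper_width: 0.0111
finger_force: 27.7
```

Request:
play_rows(plan=[[0.186,-0.026,0,0,0,0,1],[0,0,0,0,0,0,1],[0,0,0,0,0,0,1],[0,0,0,0,0,0,1]])

```text
time_s: 6.38
position: [0.5378, -0.0434, 0.1167]
orientation: [179.9, 0.1, 90.1]
force: [0.5, -0.4, -0.1]
gripper_width: 0.0108
finger_force: 27.7
```

```bash
cat > base.py <<'E'
from h import *
import sys
s=arm.state(); print(s['position'],s['orientation'])
c=arm.capture('scene'); P=cloud(c); z=P[...,2]
H=cv2.cvtColor(c['pixels'],cv2.COLOR_RGB2HSV).astype(int); h,sa,v=H[...,0],H[...,1],H[...,2]
lo,hi=float(sys.argv[1]),float(sys.argv[2])
W=(P[...,0]>.43)&(P[...,0]<.72)&(abs(P[...,1])<.15)&(z>lo)&(z<hi)&(sa>60)&(h<100)
k,L,S,_=cv2.connectedComponentsWithStats(W.astype(np.uint8))
for i in range(1,k):
    if S[i,4]<30: continue
    q=(P[L==i]*1000).astype(np.float32); cc,r=cv2.minEnclosingCircle(q[:,:2])
    print(S[i,4],np.percentile(q[:,2],[5,50,95]).round(1),'circ',np.round(cc,1),round(r,1))
if len(sys.argv)>3: cv2.imwrite(f'pics/{sys.argv[3]}.png',cv2.resize(c['pixels'][80:400,100:526,::-1],(800,600)))
E
python3 base.py 0.06 0.14 ringheld
```

```text
[ 0.53782249 -0.04341435  0.11667792] [1.79885217e+02 5.46467708e-02 9.00549606e+01]Traceback (most recent call last):
  File "base.py", line 11, in <module>
    q=(P[L==i]*1000).astype(np.float32); cc,r=cv2.minEnclosingCircle(q[:,:2])
                                              ~~~~~~~~~~~~~~~~~~~~~~^^^^^^^^^
cv2.error: OpenCV(4.12.0) /io/opencv/modules/imgproc/src/shapedescr.cpp:201: error: (-215:Assertion failed) count >= 0 && (depth == CV_32F || depth == CV_32S) in function 'minEnclosingCircle'
```

```bash
sed -i 's/(q\[:,:2\])/(np.ascontiguousarray(q[:,:2]))/' base.py; python3 base.py 0.06 0.14 ringheld
```

```text
[ 0.53793397 -0.04410024  0.11655912] [1.79886014e+02 4.98728236e-02 8.99757227e+01]
569 [ 92.8 108.4 111.8] circ [567.3 -45.5] 33.9
```

View pics/ringheld.png

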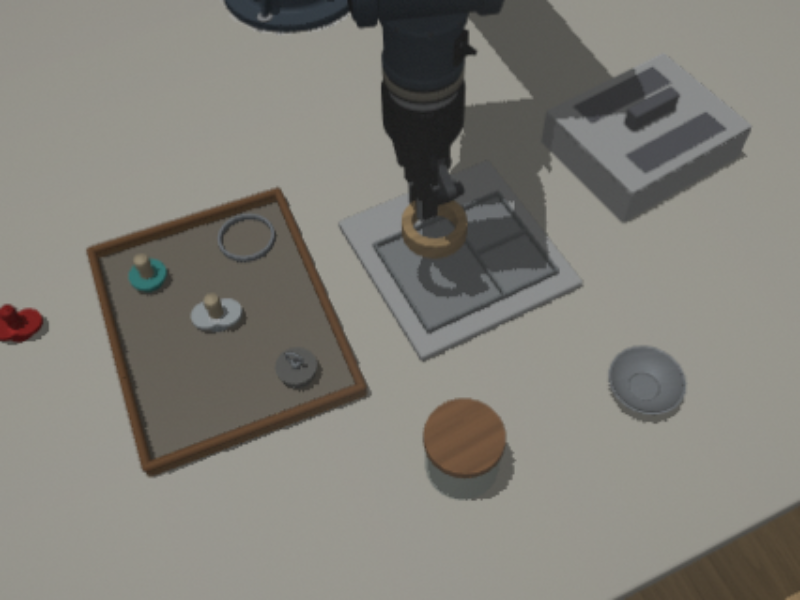

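The ring hangs level over the large bay, about 5 mm too far to -y. I correct that and lower it.

Request:
play_rows(plan=[[0.025,-0.006,0.08,0,0,0,1],[0,0,0.1,0,0,0,1],[0,0,0.1,0,0,0,1],[0,0,0.05,0,0,0,1],[0,0,0.025,0,0,0,1]])

```text
time_s: 6.9
position: [0.5353, -0.0393, 0.0436]
orientation: [-179.9, -0.0, 89.9]
force: [-0.1, -0.0, -0.4]
gripper_width: 0.0111
finger_force: 27.7
```

Request:
play_rows(plan=[[0,0,0.006,0,0,0,1],[0,0,0,0,0,0,1],[0,0,0,0,0,0,1]])

```text
time_s: 7.15
position: [0.5364, -0.0386, 0.0446]
orientation: [179.9, 0.0, 90.0]
force: [-0.5, -0.4, -0.6]
gripper_width: 0.011
finger_force: 27.7
```

Request:
play_rows(plan=[[0,0,0.006,0,0,0,1],[0,0,0,0,0,0,1],[0,0,0,0,0,0,0.35],[0,0,0,0,0,0,0.35],[0,0,0,0,0,0,0.35]])

```text
time_s: 7.57
position: [0.5359, -0.0381, 0.043]
orientation: [180.0, 0.0, 90.0]
force: [-1.0, 0.3, 0.2]
gripper_width: 0.0278
finger_force: 0.0
```

Request:
play_rows(plan=[[0,0,-0.04,0,0,0,0.35],[0,0,-0.1,0,0,0,0.35],[0,0,-0.19,0,0,0,0.2],[0,0,-0.19,0,0,0,0.06],[-0.184,-0.065,0,0,0,0,0.06]])

```text
time_s: 7.98
position: [0.5282, -0.0721, 0.1535]
orientation: [179.2, 0.2, 90.4]
force: [2.6, -1.9, 0.4]
gripper_width: 0.0402
finger_force: 0.0
```

Request:
play_rows(plan=[[-0.184,-0.065,0,0,0,0,0.06],[-0.184,-0.065,0,0,0,0,0.06],[-0.184,-0.065,0,0,0,0,0.06],[-0.184,-0.065,0,0,0,0,0.06],[-0.184,-0.065,0,0,0,0,0.06]])

```text
time_s: 8.4
position: [0.4569, -0.2605, 0.1475]
orientation: [180.0, 0.0, 90.0]
force: [1.0, -0.1, -0.4]
gripper_width: 0.0399
finger_force: 0.0
```

Request:
play_rows(plan=[[-0.184,-0.065,0,0,0,0,0.06],[-0.184,-0.065,0,0,0,0,0.06],[0,0,0,0,0,0,0.06],[0,0,0,0,0,0,0.06]])

```text
time_s: 8.73
position: [0.4311, -0.3348, 0.1473]
orientation: [179.9, 0.1, 89.7]
force: [0.3, -0.1, -0.1]
gripper_width: 0.0402
finger_force: 0.0
```

```bash
python3 base.py 0.022 0.1 ringdown
```

```text
[ 0.43105091 -0.33484807  0.14726568] [1.79944435e+02 5.43985108e-02 8.97481431e+01]
515 [24.2 33.9 36.3] circ [564.7 -39.2] 34.5
```

View pics/ringdown.png

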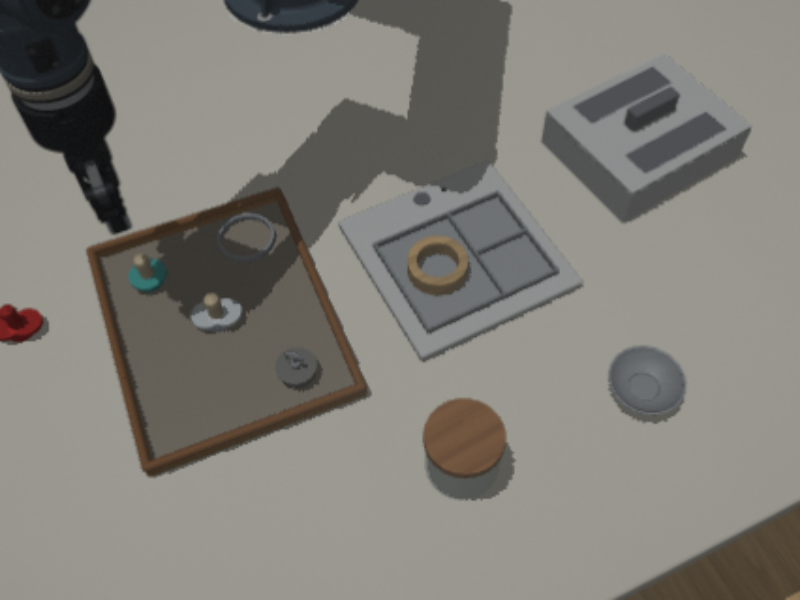

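The ring lies flat in the large bay at (437,263) in the crop, with its top at 34 mm as expected. Next is the turquoise pacifier's teat.

Request:
play_rows(plan=[[0.01,0.01,0.12,0,0,0,0.06],[0,0,0.14,0,0,0,0.06],[0,0,0.14,0,0,0,0.06],[0,0,0.085,0,0,0,0.06],[0,0,0,0,0,0,0.06]])

```text
time_s: 9.2
position: [0.4325, -0.3264, 0.0468]
orientation: [-179.7, -0.4, 90.1]
force: [-0.3, 0.1, 0.7]
gripper_width: 0.04
finger_force: 0.0
```

Request:
play_rows(plan=[[0,0,0,0,0,0,0.06],[0,0,0,0,0,0,1],[0,0,0,0,0,0,1],[0,0,0,0,0,0,1],[0,0,0,0,0,0,1]], force=25)

```text
time_s: 9.62
position: [0.4344, -0.3309, 0.051]
orientation: [179.9, 0.1, 90.0]
force: [0.6, 0.2, 4.3]
gripper_width: 0.0159
finger_force: 24.3
```

Request:
play_rows(plan=[[0,0,-0.1,0,0,0,1],[0,0,-0.15,0,0,0,1],[0,0,-0.15,0,0,0,1],[0,0,0,0,0,0,1],[0.17,0.072,0,0,0,0,1]])

```text
time_s: 10.03
position: [0.4496, -0.3036, 0.1327]
orientation: [179.6, 0.6, 89.7]
force: [0.9, -0.5, -1.0]
gripper_width: 0.0157
finger_force: 24.8
```

Request:
play_rows(plan=[[0.17,0.072,0,0,0,0,1],[0.17,0.072,0,0,0,0,1],[0.17,0.072,0,0,0,0,1],[0.17,0.072,0,0,0,0,1],[0.17,0.072,0,0,0,0,1]])

```text
time_s: 10.45
position: [0.5204, -0.125, 0.1299]
orientation: [180.0, 0.0, 90.0]
force: [0.3, 0.3, 0.6]
gripper_width: 0.0156
finger_force: 24.8
```

Request:
play_rows(plan=[[0.17,0.072,0,0,0,0,1],[0.17,0.072,0,0,0,0,1],[0.17,0.072,0,0,0,0,1],[0.17,0.072,0,0,0,0,1],[0.17,0.072,0,0,0,0,1]])

```text
time_s: 10.87
position: [0.5924, 0.0452, 0.1298]
orientation: [180.0, 0.0, 90.0]
force: [0.7, -0.5, -0.8]
gripper_width: 0.0161
finger_force: 24.8
```

Request:
play_rows(plan=[[0,0,0,0,0,0,1],[0,0,0,0,0,0,1],[0,0,0,0,0,0,1]])

```text
time_s: 11.12
position: [0.5916, 0.0434, 0.1295]
orientation: [-180.0, 0.0, 90.0]
force: [-0.2, -0.3, -0.3]
gripper_width: 0.0156
finger_force: 24.8
```

```bash
python3 base.py 0.06 0.12 turqheld
python3 - <<'E'
from h import *
c=arm.capture('side'); P=cloud(c); H=cv2.cvtColor(c['pixels'],cv2.COLOR_RGB2HSV).astype(int); z=P[...,2]
m=(H[...,0]>78)&(H[...,0]<98)&(H[...,1]>90)&(z>.04)&(z<.15)
q=P[m]*1000; print('side turq',len(q),np.percentile(q,[2,50,98],axis=0).round(1).tolist())
E
```

```text
[0.59155816 0.04338486 0.12953455] [-1.79950714e+02  1.96456322e-02  9.00413124e+01]
164 [ 96.  100.  102.6] circ [592.2  39.3] 20.8
side turq 265 [[-69.4, -70.1, 42.3], [27.7, -53.1, 98.5], [603.3, 44.4, 144.4]]
```

View pics/turqheld.png

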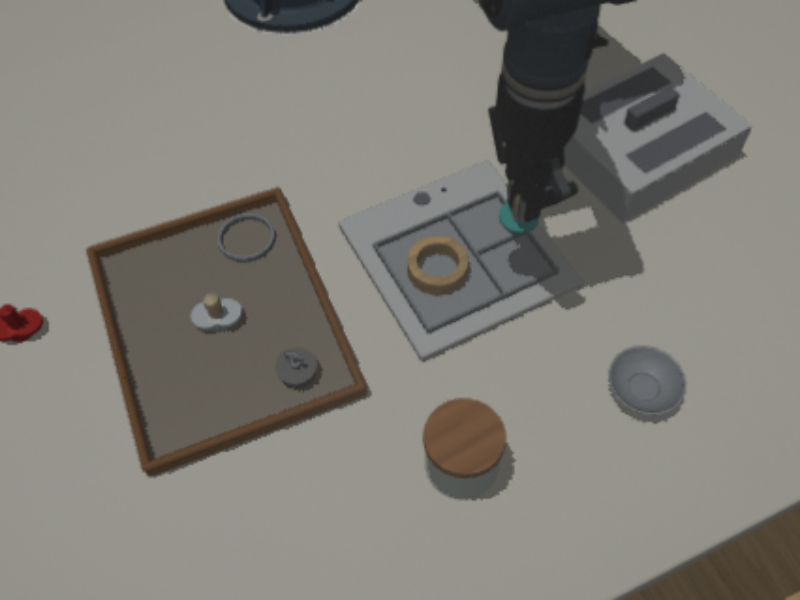

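The pacifier hangs upright over the far small bay, about 3 mm short in y. I lower it.

Request:
play_rows(plan=[[0.015,0.005,0.08,0,0,0,1],[0,0,0.1,0,0,0,1],[0,0,0.1,0,0,0,1],[0,0,0.05,0,0,0,1],[0,0,0.024,0,0,0,1]])

```text
time_s: 11.63
position: [0.5918, 0.0452, 0.0573]
orientation: [-179.8, -0.0, 89.9]
force: [-0.1, 0.1, 1.0]
gripper_width: 0.016
finger_force: 24.9
```

Request:
play_rows(plan=[[0,0,0,0,0,0,1],[0,0,0,0,0,0,1],[0,0,0,0,0,0,1]])

```text
time_s: 11.88
position: [0.594, 0.046, 0.0599]
orientation: [179.9, 0.0, 90.0]
force: [-0.5, -1.2, -0.8]
gripper_width: 0.0158
finger_force: 24.8
```

Request:
play_rows(plan=[[0,0,0.01,0,0,0,1],[0,0,0,0,0,0,1],[0,0,0,0,0,0,1]])

```text
time_s: 12.13
position: [0.5934, 0.0465, 0.0573]
orientation: [180.0, 0.0, 90.0]
force: [0.5, -1.4, 0.1]
gripper_width: 0.0158
finger_force: 24.8
```

Request:
play_rows(plan=[[0,0,0.003,0,0,0,1],[0,0,0,0,0,0,0.5],[0,0,0,0,0,0,0.2],[0,0,0,0,0,0,0.06],[0,0,-0.03,0,0,0,0.06]])

```text
time_s: 12.55
position: [0.5923, 0.0465, 0.0615]
orientation: [-179.9, -0.0, 90.0]
force: [-0.4, -1.0, -0.9]
gripper_width: 0.0404
finger_force: 0.0
```

Request:
play_rows(plan=[[0,0,-0.09,0,0,0,0.06],[0,0,-0.19,0,0,0,0.06],[0,0,-0.19,0,0,0,0.06],[-0.181,-0.044,0,0,0,0,0.06],[-0.181,-0.044,0,0,0,0,0.06]])

```text
time_s: 12.97
position: [0.5778, -0.0254, 0.1598]
orientation: [179.6, 0.1, 90.3]
force: [-0.1, -0.7, -0.3]
gripper_width: 0.04
finger_force: 0.0
```

Request:
play_rows(plan=[[-0.181,-0.044,0,0,0,0,0.06],[-0.181,-0.044,0,0,0,0,0.06],[-0.181,-0.044,0,0,0,0,0.06],[-0.181,-0.044,0,0,0,0,0.06],[-0.181,-0.044,0,0,0,0,0.06]])

```text
time_s: 13.38
position: [0.5309, -0.2085, 0.1568]
orientation: [180.0, 0.0, 90.0]
force: [0.8, 0.6, 1.3]
gripper_width: 0.0399
finger_force: 0.0
```

Request:
play_rows(plan=[[-0.181,-0.044,0,0,0,0,0.06],[-0.181,-0.044,0,0,0,0,0.06],[0,0,0,0,0,0,0.06],[0,0,0,0,0,0,0.06]])

```text
time_s: 13.72
position: [0.5135, -0.2817, 0.1566]
orientation: [180.0, 0.0, 89.8]
force: [-0.6, 0.1, -0.7]
gripper_width: 0.0404
finger_force: 0.0
```

```bash
python3 base.py 0.023 0.1; python3 base.py 0.045 0.1 turqdown
```

```text
[ 0.5134534  -0.28165551  0.15663089] [1.79954364e+02 2.68513457e-02 8.97587260e+01]
499 [24.4 33.8 36.8] circ [564.2 -39.7] 34.1
189 [24.8 27.7 30. ] circ [592.9  43.6] 21.1
[ 0.5134434  -0.27975961  0.1563816 ] [-1.79985842e+02 -4.10975470e-02  8.98782088e+01]
```

View pics/turqdown.png

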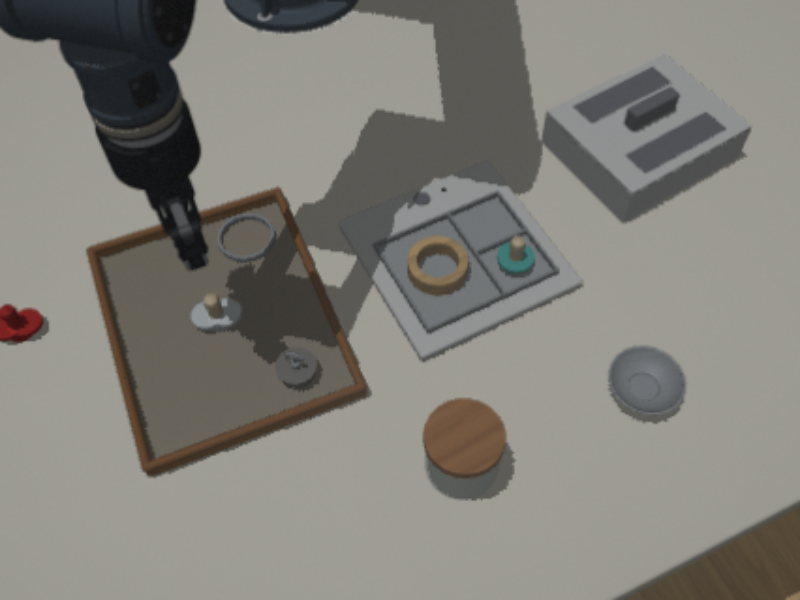

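The turquoise pacifier stands teat up in the far small bay at (516,255), its shield top at about 28 mm. Next is the butterfly.

Request:
play_rows(plan=[[0.005,0.007,0.14,0,0,0,0.06],[0,0,0.15,0,0,0,0.06],[0,0,0.15,0,0,0,0.06],[0,0,0.09,0,0,0,0.06],[0,0,0,0,0,0,0.06]])

```text
time_s: 14.23
position: [0.5134, -0.2744, 0.0466]
orientation: [-179.6, -0.3, 90.1]
force: [0.1, 0.3, -1.3]
gripper_width: 0.04
finger_force: 0.0
```

Request:
play_rows(plan=[[0,0,0,0,0,0,0.06],[0,0,0,0,0,0,1],[0,0,0,0,0,0,1],[0,0,0,0,0,0,1],[0,0,0,0,0,0,1]])

```text
time_s: 14.65
position: [0.5162, -0.2787, 0.0519]
orientation: [179.9, 0.1, 90.0]
force: [0.3, 0.6, 3.5]
gripper_width: 0.0158
finger_force: 24.5
```

Request:
play_rows(plan=[[0,0,-0.1,0,0,0,1],[0,0,-0.15,0,0,0,1],[0,0,-0.15,0,0,0,1],[0,0,0,0,0,0,1],[0.178,0.008,0,0,0,0,1]])

```text
time_s: 15.07
position: [0.5204, -0.2499, 0.1337]
orientation: [179.4, 0.6, 89.7]
force: [0.7, 0.3, -0.6]
gripper_width: 0.0158
finger_force: 24.6
```

Request:
play_rows(plan=[[0.178,0.008,0,0,0,0,1],[0.178,0.008,0,0,0,0,1],[0.178,0.008,0,0,0,0,1],[0.178,0.008,0,0,0,0,1],[0.178,0.008,0,0,0,0,1]])

```text
time_s: 15.48
position: [0.5247, -0.0633, 0.1306]
orientation: [180.0, 0.0, 90.0]
force: [1.2, -0.3, 0.4]
gripper_width: 0.0159
finger_force: 24.6
```

Request:
play_rows(plan=[[0.178,0.008,0,0,0,0,1],[0.178,0.008,0,0,0,0,1],[0.178,0.008,0,0,0,0,1],[0,0,0,0,0,0,1]])

```text
time_s: 15.82
position: [0.5287, 0.0476, 0.1305]
orientation: [-180.0, -0.1, 90.3]
force: [0.3, -0.1, -1.0]
gripper_width: 0.0157
finger_force: 24.6
```

Request:
play_rows(plan=[[0,0,0,0,0,-0.192,1],[0,0,0,0,0,-0.192,1],[0,0,0,0,0,-0.192,1],[0,0,0,0,0,0,1],[0,0,0,0,0,0,1]])

```text
time_s: 16.23
position: [0.5297, 0.0417, 0.1304]
orientation: [180.0, 0.0, 106.3]
force: [-0.3, -0.8, -0.4]
gripper_width: 0.016
finger_force: 24.6
```

Run:
```python
from h import *
s=arm.state(); print(s['position'],s['orientation'])
for n in ['scene','side']:
    c=arm.capture(n); P=cloud(c); H=cv2.cvtColor(c['pixels'],cv2.COLOR_RGB2HSV).astype(int); z=P[...,2]
    m=(abs(P[...,0]-.53)<.06)&(abs(P[...,1]-.04)<.06)&(z>.08)&(z<.104)
    k,L,S,_=cv2.connectedComponentsWithStats(m.astype(np.uint8)); i=1+S[1:,4].argmax()
    q=np.ascontiguousarray((P[L==i]*1000)[:,:2].astype(np.float32)); print(n,len(q),cv2.minAreaRect(q))
    if n=='scene': cv2.imwrite('pics/bfheld.png',cv2.resize(c['pixels'][120:300,240:480,::-1],(800,600)))
```

```text
[0.5297407  0.04170131 0.13042229] [1.79987199e+02 1.05361704e-02 1.06343520e+02]
scene 220 ((535.1409912109375, 37.39894485473633), (48.731422424316406, 32.61604690551758), 60.53447341918945)
side 125 ((526.8187255859375, 34.477237701416016), (36.81426239013672, 47.9505729675293), 41.810359954833984)
```

View pics/bfheld.png

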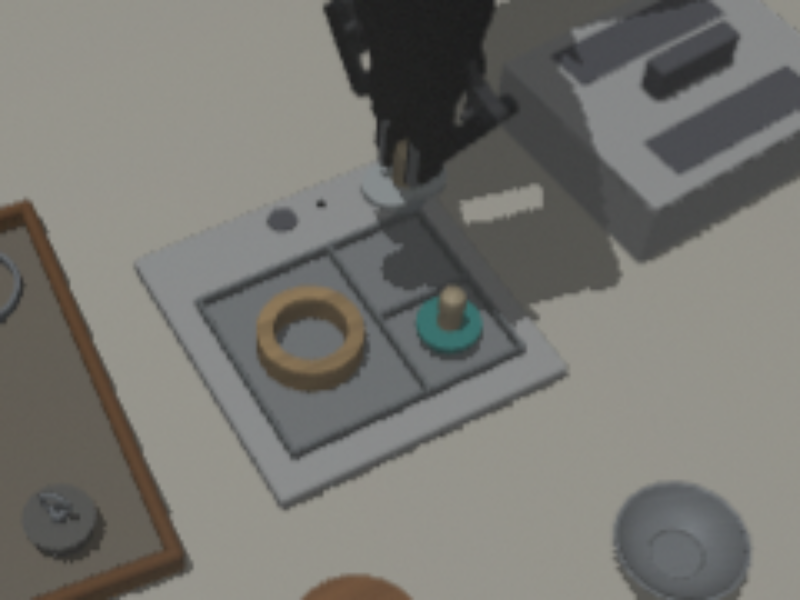

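Run:
```python
from h import *
for n in ['scene','side']:
    c=arm.capture(n); P=cloud(c); I=c['pixels'].astype(int); z=P[...,2]
    m=(abs(P[...,0]-.53)<.04)&(abs(P[...,1]-.04)<.045)&(z>.088)&(z<.106)&(I.mean(2)>70)
    q=P[m]*1000; q2=np.ascontiguousarray(q[:,:2].astype(np.float32)); print(n,len(q),cv2.minAreaRect(q2))
    g=np.full((10,10),'.')
    G=[['.']*24 for _ in range(24)]
    for x,y,zz in q:
        i=int((x-490)//4);j=int((y-0)//4)
        if 0<=i<24 and 0<=j<24: G[i][j]='#' if zz>94 else 'o'
    print('rows x 490.., cols y 0..'); print('\n'.join(''.join(r) for r in G[2:20]))
```

```text
scene 189 ((535.2915649414062, 37.135066986083984), (48.8372802734375, 32.358665466308594), 58.81222152709961)
rows x 490.., cols y 0..
........................
........................
........................
.......#................
....#####...............
....######..............
....#####...............
...######...............
...######.......#.......
...#######....###.......
....############........
....############........
......###..###..........
........................
........................
........................
........................
........................
side 87 ((527.065673828125, 34.10194778442383), (40.66427993774414, 44.872406005859375), 49.839656829833984)
rows x 490.., cols y 0..
........................
........................
........................
......#....#............
.....#.#o######.........
...####ooo##..#.........
...#.#o.#.......#.......
..####.##...............
..######................
..######................
...#..##.#..............
.....#.##...............
......#..##.............
.........#..............
........................
........................
........................
........................
```

The butterfly's lobes run nearly along the base's y, centred on the near bay at about (529,40). I lower it.

Request:
play_rows(plan=[[0,0,0.08,0,0,0,1],[0,0,0.1,0,0,0,1],[0,0,0.1,0,0,0,1],[0,0,0.05,0,0,0,1],[0,0,0.024,0,0,0,1]])

```text
time_s: 16.85
position: [0.5289, 0.042, 0.058]
orientation: [-179.8, -0.1, 106.5]
force: [0.4, 0.0, 2.8]
gripper_width: 0.016
finger_force: 25.1
```

Request:
play_rows(plan=[[0,0,0,0,0,0,1],[0,0,0.006,0,0,0,1],[0,0,0,0,0,0,1],[0,0,0,0,0,0,1]])

```text
time_s: 17.18
position: [0.5304, 0.042, 0.0591]
orientation: [179.9, 0.0, 106.5]
force: [-0.1, 1.2, 0.2]
gripper_width: 0.0156
finger_force: 24.6
```

Request:
play_rows(plan=[[0,0,0.007,0,0,0,1],[0,0,0,0,0,0,0.5],[0,0,0,0,0,0,0.2],[0,0,0,0,0,0,0.06],[0,0,-0.03,0,0,0,0.06]])

```text
time_s: 17.6
position: [0.5291, 0.0421, 0.0624]
orientation: [-179.9, -0.0, 106.5]
force: [-0.2, -0.3, -0.7]
gripper_width: 0.0404
finger_force: 0.0
```

Request:
play_rows(plan=[[0,0,-0.1,0,0,0,0.06],[0,0,-0.19,0,0,0,0.06],[0,0,-0.19,0,0,0,0.06],[0,0,-0.1,0,0,0.145,0.06],[0,0,0,0,0,0.145,0.06]])

```text
time_s: 18.02
position: [0.5328, 0.0418, 0.1843]
orientation: [179.4, 0.2, 98.0]
force: [0.0, 0.3, -0.5]
gripper_width: 0.0402
finger_force: 0.0
```

Request:
play_rows(plan=[[0.169,0.001,0,0,0,0,0.06],[0.169,0.001,0,0,0,0,0.06],[0.169,0.001,0,0,0,0,0.06],[0.169,0.001,0,0,0,0,0.06],[0.169,0.001,0,0,0,0,0.06]])

```text
time_s: 18.43
position: [0.5061, 0.2108, 0.1794]
orientation: [180.0, -0.0, 98.2]
force: [1.0, 0.4, -0.3]
gripper_width: 0.0401
finger_force: 0.0
```

Request:
play_rows(plan=[[0.169,0.001,0,0,0,0,0.06],[0.169,0.001,0,0,0,0,0.06],[0,0,0,0,0,0,0.06],[0,0,0,0,0,0,0.06],[0,0,0,0,0,0,0.06]])

```text
time_s: 18.85
position: [0.4971, 0.2761, 0.179]
orientation: [-180.0, 0.0, 98.2]
force: [-0.1, -0.6, 0.2]
gripper_width: 0.0403
finger_force: 0.0
```

```bash
python3 base.py 0.023 0.1 alldown
python3 - <<'E'
from h import *
c=arm.capture('wrist'); P=cloud(c); z=P[...,2]
for lo,hi in((.075,.092),(.05,.062)):
    m=((z>lo)&(z<hi)&(abs(P[...,0]-.498)<.15)&(abs(P[...,1]-.276)<.15)).astype(np.uint8)
    k,L,S,_=cv2.connectedComponentsWithStats(m); i=1+S[1:,4].argmax(); q=P[L==i]*1000
    print(lo,S[i,4],np.median(q[:,2]),cv2.minAreaRect(np.ascontiguousarray(q[:,:2].astype(np.float32))))
# base + butterfly in scene
c=arm.capture('scene'); P=cloud(c); z=P[...,2]
m=((z>.0235)&(z<.032)&(abs(P[...,0]-.529)<.04)&(abs(P[...,1]-.04)<.04)).astype(np.uint8)
q=P[m>0]*1000; print('bf',len(q),np.median(q[:,2]),cv2.minAreaRect(np.ascontiguousarray(q[:,:2].astype(np.float32))))
E
```

```text
[0.49709633 0.27614455 0.17900552] [-1.79980117e+02  3.53381182e-02  9.82416455e+01]
497 [24.8 33.9 36.5] circ [564.4 -40.2] 34.1
186 [24.7 27.5 29.7] circ [592.9  43.1] 21.2
0.075 3689 82.52228680759305 ((496.0098571777344, 279.03704833984375), (18.00165367126465, 69.79739379882812), 7.961101055145264)
0.05 61785 54.98252102261345 ((496.196044921875, 278.5528564453125), (157.41983032226562, 192.1656494140625), 7.998105525970459)
bf 230 27.38431882708109 ((530.495849609375, 43.754051208496094), (61.53615951538086, 33.692142486572266), 86.32620239257812)
```

View pics/alldown.png

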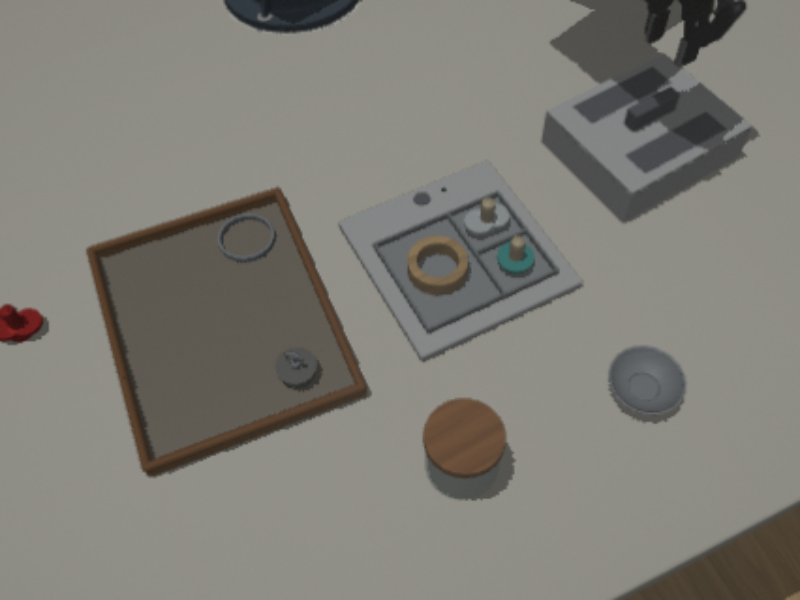

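All three are seated: ring at (437,263), butterfly at (487,217) and turquoise pacifier at (516,255) in the crop. Next I grip the lid's handle.

Request:
play_rows(plan=[[0.005,0,0.14,0,0,0,0.06],[0,0,0.15,0,0,0,0.06],[0,0,0.12,0,0,0,0.06],[0,0,0.05,0,0,0,0.06],[0,0,0,0,0,0,0.06]])

```text
time_s: 19.42
position: [0.496, 0.2758, 0.0846]
orientation: [-179.7, 0.1, 98.1]
force: [-0.0, 0.1, 0.5]
gripper_width: 0.0403
finger_force: 0.0
```

Request:
play_rows(plan=[[0,0,0,0,0,0,0.06],[0,0,0,0,0,0,0.06],[0,0,0,0,0,0,0.06]])

```text
time_s: 19.67
position: [0.4985, 0.2776, 0.0885]
orientation: [179.8, -0.0, 98.2]
force: [0.7, -0.8, -0.2]
gripper_width: 0.04
finger_force: 0.0
```

Request:
play_rows(plan=[[0,0,0.022,0,0,0,0.06],[0,0,0,0,0,0,0.06],[0,0,0,0,0,0,0.06]])

```text
time_s: 19.92
position: [0.4973, 0.2775, 0.0829]
orientation: [180.0, -0.0, 98.2]
force: [0.3, 0.5, 1.3]
gripper_width: 0.0403
finger_force: 0.0
```

Request:
play_rows(plan=[[0,0,0,0,0,0,1],[0,0,0,0,0,0,1],[0,0,0,0,0,0,1],[0,0,0,0,0,0,1],[0,0,0,0,0,0,1]], force=60)

```text
time_s: 20.33
position: [0.4975, 0.2776, 0.0829]
orientation: [180.0, -0.0, 98.2]
force: [-1.5, -0.1, 3.2]
gripper_width: 0.0168
finger_force: 60.4
```

Request:
play_rows(plan=[[0,0,-0.03,0,0,0,1],[0,0,-0.08,0,0,0,1],[0,0,-0.12,0,0,0,1],[0,0,-0.15,0,0,0,1],[0,0,-0.15,0,0,0,1]])

```text
time_s: 20.75
position: [0.4962, 0.277, 0.1887]
orientation: [-179.8, 0.0, 98.2]
force: [0.5, 0.8, -1.5]
gripper_width: 0.0166
finger_force: 59.6
```

Request:
play_rows(plan=[[0,0,0,0,0,0,1],[0,0,0,0,0,0,1]])

```text
time_s: 20.92
position: [0.498, 0.2777, 0.1901]
orientation: [179.8, -0.0, 98.2]
force: [1.2, 0.4, -2.0]
gripper_width: 0.0168
finger_force: 59.8
```

Request:
play_rows(plan=[[0,0,0,0,0,0.096,1],[0,0,0,0,0,0.096,1],[-0.08,0.015,0,0,0,0,1],[-0.149,0.027,0,0,0,0,1],[-0.15,0.028,0,0,0,0,1]])

```text
time_s: 21.33
position: [0.5131, 0.2021, 0.1864]
orientation: [-179.7, 0.0, 92.9]
force: [0.2, 0.4, -1.2]
gripper_width: 0.0167
finger_force: 59.7
```

Request:
play_rows(plan=[[-0.15,0.028,0,0,0,0,1],[-0.15,0.028,0,0,0,0,1],[-0.15,0.028,0,0,0,0,1],[-0.15,0.028,0,0,0,0,1],[-0.15,0.028,0,0,0,0,1]])

```text
time_s: 21.75
position: [0.5483, 0.0525, 0.1864]
orientation: [-179.7, -0.0, 92.7]
force: [-0.1, 0.2, -0.8]
gripper_width: 0.0166
finger_force: 59.7
```

Request:
play_rows(plan=[[-0.15,0.027,0,0,0,0,1],[-0.15,0.026,0,0,0,0,1],[0,0,0,0,0,0,1],[0,0,0,0,0,0,1],[0,0,0,0,0,0,1]])

```text
time_s: 22.17
position: [0.5617, -0.0052, 0.1869]
orientation: [-179.8, -0.1, 92.6]
force: [0.7, -0.5, -1.5]
gripper_width: 0.0169
finger_force: 59.6
```

```bash
cat > lid.py <<'E'
from h import *
import sys
zt=float(sys.argv[1])
s=arm.state(); print(s['position'].round(4),s['orientation'].round(2),s['force'].round(1))
def rect(m,P,lab):
    k,L,S,_=cv2.connectedComponentsWithStats(m.astype(np.uint8)); i=1+S[1:,4].argmax(); q=P[L==i]*1000
    print(lab,S[i,4],np.median(q[:,2]).round(1),cv2.minAreaRect(np.ascontiguousarray(q[:,:2].astype(np.float32))))
for n in ['scene','side','wrist']:
    c=arm.capture(n); P=cloud(c); z=P[...,2]; W=(abs(P[...,0]-.56)<.17)&(abs(P[...,1])<.16)
    rect(W&(abs(z-zt)<.005),P,n+' lidtop')
    rect(W&(z>.007)&(z<.026),P,n+' base')
    if len(sys.argv)>2 and n==sys.argv[3]: cv2.imwrite(f'pics/{sys.argv[2]}.png',c['pixels'][:,:,::-1])
E
python3 lid.py 0.163 lidheld side
```

```text
[ 0.5617 -0.0052  0.1869] [-1.7976e+02 -9.0000e-02  9.2640e+01] [ 0.7 -0.5 -1.5]
scene lidtop 5340 160.7 ((562.10400390625, -4.919120788574219), (159.8488006591797, 193.34173583984375), 2.5805327892303467)
scene base 3489 12.9 ((547.636962890625, -5.6909332275390625), (209.19236755371094, 205.94715881347656), 2.6945250034332275)
side lidtop 1839 160.3 ((562.798828125, -7.113189697265625), (159.37557983398438, 193.1802215576172), 3.086897373199463)
side base 2662 12.5 ((548.052978515625, -7.9916534423828125), (210.73802185058594, 209.29595947265625), 2.741802215576172)
wrist lidtop 113071 159.7 ((559.3561401367188, 28.21654510498047), (157.35475158691406, 129.3366241455078), 2.97192645072937)
wrist base 162 15.6 ((397.0381774902344, -157.09030151367188), (13.986966133117676, 4.808403968811035), 1.7444826364517212)
```

View pics/lidheld.png

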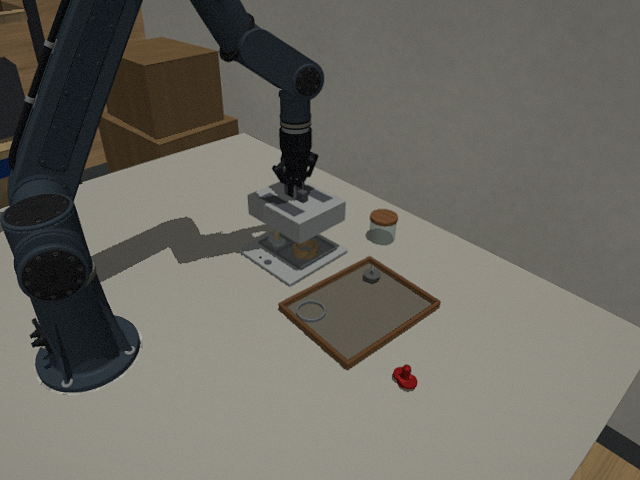

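The lid hangs level over the base, 1.6 mm short in x. I correct that and lower it.

Request:
play_rows(plan=[[0,0.008,0.06,0,0,0,1],[0,0,0.1,0,0,0,1],[0,0,0.1,0,0,0,1],[0,0,0.1,0,0,0,1],[0,0,0.05,0,0,0,1]])

```text
time_s: 22.73
position: [0.5632, -0.0043, 0.1037]
orientation: [-179.8, -0.1, 92.8]
force: [-0.6, -0.3, -1.2]
gripper_width: 0.0171
finger_force: 59.6
```

Request:
play_rows(plan=[[0,0,0,0,0,0,1],[0,0,0,0,0,0,1],[0,0,0,0,0,0,1]])

```text
time_s: 22.98
position: [0.5656, -0.0054, 0.1072]
orientation: [179.9, 0.0, 92.7]
force: [0.5, -0.6, -0.7]
gripper_width: 0.017
finger_force: 59.6
```

Request:
play_rows(plan=[[0,0,0.03,0,0,0,1],[0,0,0.02,0,0,0,1],[0,0,0,0,0,0,1],[0,0,0,0,0,0,1]])

```text
time_s: 23.32
position: [0.5648, -0.0055, 0.0966]
orientation: [-180.0, -0.0, 92.7]
force: [-0.1, -0.1, -1.0]
gripper_width: 0.0168
finger_force: 59.6
```

Request:
play_rows(plan=[[0,0,0.008,0,0,0,1],[0,0,0,0,0,0,1],[0,0,0,0,0,0,1]])

```text
time_s: 23.57
position: [0.5649, -0.0056, 0.095]
orientation: [180.0, 0.0, 92.7]
force: [-0.0, -0.1, -0.9]
gripper_width: 0.0171
finger_force: 59.8
```

```bash
python3 lid.py 0.068
```

```text
[ 0.5649 -0.0056  0.095 ] [179.99   0.    92.69] [-0.  -0.1 -0.9]
scene lidtop 4835 68.9 ((565.2059326171875, -5.2736053466796875), (159.5038604736328, 193.05154418945312), 2.407695770263672)
scene base 1136 13.0 ((546.5894775390625, -5.994621276855469), (211.30723571777344, 205.2720489501953), 2.9466049671173096)
side lidtop 2068 68.3 ((566.4896850585938, -6.05401611328125), (161.53099060058594, 196.4304962158203), 2.201906442642212)
side base 1469 12.4 ((547.56298828125, -8.027442932128906), (209.6005401611328, 207.98011779785156), 2.4166259765625)
wrist lidtop 113716 67.1 ((562.5176391601562, 26.69583511352539), (157.7167205810547, 130.3298797607422), 2.8608639240264893)
wrist base 7594 10.8 ((449.7416076660156, 0.6595230102539062), (15.725265502929688, 185.5982208251953), 2.902639865875244)
```

Request:
play_rows(plan=[[0,-0.006,0.004,0,0,0,1],[0,0,0.004,0,0,0,1],[0,0,0,0,0,0,1],[0,0,0,0,0,0,1]])

```text
time_s: 24.05
position: [0.5648, -0.0056, 0.0949]
orientation: [179.8, 0.0, 92.7]
force: [0.5, 0.7, 7.1]
gripper_width: 0.0169
finger_force: 60.9
```

Contact: the upward force is 7 N. I release, back off and check.

Request:
play_rows(plan=[[0,0,-0.004,0,0,0,1],[0,0,0,0,0,0,0.4],[0,0,0,0,0,0,0.06],[0,0,0,0,0,0,0.06],[0,0,-0.04,0,0,0,0.06]])

```text
time_s: 24.47
position: [0.5624, -0.0054, 0.1009]
orientation: [-179.8, -0.0, 92.7]
force: [0.9, -0.5, 0.8]
gripper_width: 0.0399
finger_force: 0.0
```

Request:
play_rows(plan=[[0,0,-0.15,0,0,0,0.06],[0,0,-0.19,0,0,0,0.06],[0,0,-0.19,0,0,0,0.06],[0,0,-0.1,0,0,0,0.06],[0,0,0,0,0,0,0.06]])

```text
time_s: 24.88
position: [0.5667, -0.0061, 0.2339]
orientation: [179.4, 0.2, 92.7]
force: [0.2, -0.4, -0.3]
gripper_width: 0.04
finger_force: 0.0
```

Request:
play_rows(plan=[[0,0,0,0,0,0,0.06],[0,0,0,0,0,0,0.06]])

```text
time_s: 25.05
position: [0.5627, -0.0054, 0.2275]
orientation: [-179.9, -0.0, 92.7]
force: [-0.3, -0.4, 0.0]
gripper_width: 0.0399
finger_force: 0.0
```

```bash
python3 lid.py 0.068 final scene
python3 - <<'E'
from h import *
for n in ['scene','side','wrist']:
    c=arm.capture(n); P=cloud(c); z=P[...,2]
    m=(abs(P[...,0]-.564)<.07)&(abs(P[...,1]+.006)<.088)&(abs(z-.068)<.006)
    q=P[m]; A=np.c_[q[:,:2]-[.564,-.006],np.ones(len(q))]; k=np.linalg.lstsq(A,q[:,2],rcond=None)[0]
    print(n,'tilt deg',np.degrees(k[:2]).round(2),'z',k[2].round(4))
E
```

```text
[ 0.5627 -0.0054  0.2275] [-1.7989e+02 -3.0000e-02  9.2690e+01] [-0.3 -0.4  0. ]
scene lidtop 5558 68.8 ((564.499755859375, -5.512054443359375), (160.16751098632812, 193.0703582763672), 2.475417137145996)
scene base 1148 13.0 ((548.1301879882812, -5.43017578125), (208.44886779785156, 205.6493682861328), 2.696277379989624)
side lidtop 2301 68.3 ((566.9323120117188, -6.762275695800781), (161.5904083251953, 196.4161376953125), 3.205721616744995)
side base 1458 12.5 ((547.4113159179688, -6.301422119140625), (209.513671875, 209.96559143066406), 2.57108998298645)
wrist lidtop 49566 67.0 ((563.4263916015625, -4.3874053955078125), (158.0865478515625, 191.87460327148438), 2.456951141357422)
wrist base 8084 10.8 ((545.221435546875, -3.8460540771484375), (206.96237182617188, 203.58201599121094), 2.7512755393981934)
scene tilt deg [-0.05  0.04] z 0.0689
side tilt deg [0.06 0.08] z 0.0685
wrist tilt deg [0.01 0.09] z 0.067
```

View pics/final.png

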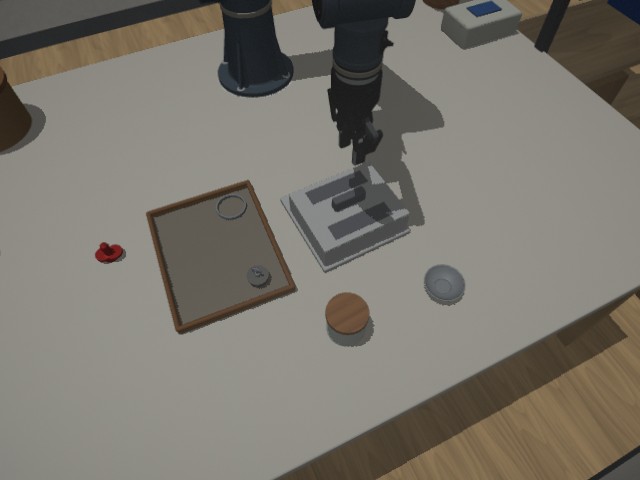

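The lid sits flat, with its top at 68 mm, tilt under 0.1° and yaw matching the base. The bangle, plug, jar and dish look untouched.

```bash
python3 -c "
from cell import arm
print(arm.close_job())"
```

```text
the job is handed in; nothing more can be done
None
```

The ring and both pacifiers are in their bays, the lid is flat and square on the base, and the job was handed in at about 25 s; the verdict was not shown.

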